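# Load the sample carrier into the reader bay

### The job

Pick up the flat metal sample carrier, which has an upright tab to hold it by, and slide it nose first into the bay of the low sample reader. The end stop inside cannot be seen and is set differently each time: feel for it, push the carrier lightly but definitely against its rubber buffer for a moment, without slamming or forcing it, then let go and leave the carrier resting fully home. Leave the petri dish, the marker and the bottle beside the work where they are.

Things in the scene. Friction and masses are not known exactly. Their poses are not given: they have to be found in the camera images.
- carrier: bare metal sample carrier, 0.2 to 0.33 kg: flat plate 130 x 44 x 16 mm, eight dark wells near its nose, upright grip tab at its tail. Origin: centre of the plate's underside; x to the nose end that enters the bay, z up. The tab, 30 mm long (x), 12 mm thick (y), is centred 45 mm behind the origin and stands from 16 to 60 mm above the underside
- carrier_tab (a point): point to grip: middle of the carrier's tab, 44 mm above the carrier's underside
- carrier_nose (a point): centre of the carrier's nose face, 65 mm ahead of the carrier's origin, 8 mm above its underside
- reader: low white sample reader fixed to the bench, 112 mm wide. Origin: at bench level under the centre of the bay's mouth; x points into the bay, z up. Housing 70 mm high from x = 0 to 125 mm. Hidden in the bay is an end stop, 40 to 65 mm from the mouth (unknown, new each time); its rubber buffer yields 1 mm per 2 N, is stiffer if struck fast (15 N per 100 mm/s) and takes at most 18 N
- bay_mouth (a point): centre of the bay's mouth at floor level, 20 mm above the bench, axes as the reader's. The bay is 47 mm wide (1.5 mm play each side of the carrier) and 19.5 mm high, its floor level with the deck; a raised lip overhangs the mouth by 10 mm. Sliding in the bay alone takes 1 to 5 N
- deck_front (a point): middle of the front edge of the flat deck before the bay: 85 mm in front of the mouth, 20 mm above the bench, deck 112 mm wide. Two steel guide cheeks 18 mm high on the deck flare outward from the mouth to 25 mm in front of it, where they stand 70 mm apart
- dish_3: bystander: petri dish, 61 mm across, 16 mm high, origin under its centre
- marker_1: bystander: marker pen lying down, 136 mm long, 14 mm thick, origin under its middle
- bottle_2: bystander: small capped media bottle, 55 mm across, 103 mm high, origin under its centre

How it is judged:
By the outcome, as a careful person would: the job done as asked, in the order asked, and still so for the second after the job is handed in, with the robot touching nothing.
It also fails if it takes over 72 s, if anything falls off the work surface, if the arm or the gripper's body presses on something with over 40 N, if the wrist force passes 120 N, or if a joint passes its speed limit or range.

### The arm

A 6-joint arm with a two-finger parallel gripper is mounted at the origin on a cart in front of the work surface, level with it; the furniture and walls round the work are solid. World frame = base frame: x ahead of the robot, y to its left, z up, the work surface at z = 0. Lengths are in m, angles in rad, forces in N, time in s.
With the tool pointing down it reaches from about 0.4 to 0.925 m from the base axis. Payload 3.4 kg.
Tool frame: the origin (TCP) lies between the finger pads; the fingertips stand 25 mm ahead of it and the grasp point (between the pads) lies 6 mm ahead of it; x points along the fingers, y is the direction in which the jaws open and shut, and the axes are right-handed (so a half turn about x gives the same grasp; the last joint's range is limited). The gripper opens to 85 mm and grips with 20 to 120 N. Pads are 22 mm wide; open, the fingers measure 114 mm over their backs; the gripper's body (76 mm by 85 mm) begins 54 mm behind the grasp point. The pads swing forward as they close: fully open they stand 13 mm farther back than shut.
Start: joints at [-1.206, 0.307, 1.506, -0, 1.328, -0.073], TCP at [0.244, -0.521, 0.256] pointing down, gripper open.
Joint ranges: [-3.12, 3.12], [-1.05, 2.28], [0.14, 2.33], [-1.42, 4.57], [0.1, 2.73], [-2.68, 2.68]. Speed limits (rad/s): [2.57, 2.57, 3.14, 3.14, 3.14, 3.14].

### API

Orientations are given as a rotation vector (axis times angle).
In Python, from plant import state, snapshot, job_done gives the robot as it stands.
- The arm moves only by the tool jog_arm, never from a script. Its argument "steps" is a list of rows, each an object of numbers: "dx", "dy", "dz": the shift along the tool's x, y, z in cm; "rx", "ry", "rz": the turn, a rotation vector about the tool's x, y, z in rad; "hand": the finger opening in cm, from 0 to 8.54. In form: [{"dx": .., "dy": .., "dz": .., "rx": .., "ry": .., "rz": .., "hand": ..}, ...]. A call has 1 to 8 rows; each row shifts and turns the commanded pose from where the row before left it, along the tool's axes as they then stand; what a row does not reach is not made up. A row lasts 1/10 s, in which the tool goes at most 50 mm and 8.59 degrees, less where a joint would pass 70% of its speed; a pose out of reach is approached as far as the arm can. A call is refused whole if a number of a shift passes 5 or a number of a turn 0.15, either way. A call with a gripper value outside its range is refused whole. The fingers move at their own pace and stop on an object; the grip force is fixed at half the most. Time passes only in rows, so rows that do not move let the fingers close. It gives the time, the measured TCP pose, the force and the opening at its end, in the units of the state.
- state(): the state, without advancing time (a new reading comes with each control period).
- snapshot(name): name is "scene" or "side" or "wrist"; returns a dict with "pixels" (384x512x3 uint8, red, green, blue), "camera_matrix" (3x3 intrinsics, pixels), "R" (3x3) and "t" (3): a world point X has camera coordinates R X + t. Camera axes: x right, y down, z forward; pixel columns grow to the right and rows downward; lengths in m; the calibration is good to about 2 mm. The wrist camera is an equidistant fisheye: a pixel r from the principal point sees the ray r / f radians off the axis. A picture is of the moment at which its call begins. There is no depth.
- job_done(): hands the job in, once; it reports no verdict.
The state is a dict: "clock": time; "qpos": joint angles; "dq": joint speeds; "joint_torque": joint torques, N m; "eef_pos": TCP position; "tcp_rot": TCP orientation; "wrist_force": force on the tool from outside, world axes, zero at the start; "ft_torque": the same for the moment, N m; "width": opening from 0.0 (shut) to 1.0 (fully open).
Only numpy, scipy, OpenCV 4.12 (cv2) and the standard library are available. Lean on these libraries where they do the work, as an engineer would, in place of code of your own. Each camera call takes 0.05 s, during which the arm holds its last target.

## Working session

There is one attempt and no reset: what is moved stays moved. The work goes in short steps, Python scripts to look and compute and a tool call to move; the robot and the scene stay as the last step left them, time stands still between calls to the robot, and variables do not carry over. Pictures are saved under pics/ and viewed, and the job is handed in when it is done.

Besides the shell and the picture viewer there is one more tool, called after "Call:" as name(argument=value, ...), one argument or row to a line, values as JSON. jog_arm: Moves the arm, as the interface text tells. Its arguments: {"type":"object","properties":{"steps":{"type":"array"}},"required":["steps"]}

```bash
mkdir -p pics; ls
python3 - <<'E'
from plant import state,snapshot
import cv2,pickle
s=state();print(s)
for n in ("scene","side","wrist"):
    d=snapshot(n);pickle.dump(d,open(f"pics/{n}0.pkl","wb"))
    cv2.imwrite(f"pics/{n}0.png",d["pixels"][:,:,::-1]);print(n,d["camera_matrix"],d["R"],d["t"])
E
```

```text
pics
{'clock': 0.0, 'qpos': array([-1.20551392e+00,  3.07570688e-01,  1.50769839e+00, -8.87997159e-06,
        1.32838525e+00, -7.34947362e-02]), 'dq': array([ 1.25747987e-03, -3.02336203e-04,  7.14341037e-05,  8.09518427e-04,
        4.59648551e-04,  9.85461389e-04]), 'joint_torque': array([-5.47237978e-04, -4.57552207e+01, -2.51913732e+01, -3.17601061e-04,
        1.31093795e-02,  6.58847803e-07]), 'eef_pos': array([ 0.24402161, -0.51992709,  0.25537288]), 'tcp_rot': array([ 1.97897882,  0.44340664, -1.97960392]), 'wrist_force': array([-0.91744064,  0.31280201, -0.48736154]), 'ft_torque': array([ 0.00355282,  0.00033505, -0.0273365 ]), 'width': 0.9965825757378572}
scene [[484.02104011   0.         253.12738622]
 [  0.         484.02104011 185.25592234]
 [  0.           0.           1.        ]] [[ 7.25364495e-01  6.88364509e-01 -8.08130502e-04]
 [ 5.83506082e-01 -6.15491848e-01 -5.29802262e-01]
 [-3.65194472e-01  3.83828201e-01 -8.48120811e-01]] [-0.1772441  -0.45636751  1.6365151 ]
side [[484.45876036   0.         258.4617168 ]
 [  0.         484.45876036 198.02684213]
 [  0.           0.           1.        ]] [[-0.98218101 -0.18785786 -0.0054676 ]
 [-0.07632011  0.42527404 -0.90184102]
 [ 0.17174316 -0.88535384 -0.43203342]] [0.46947612 0.22199981 0.80191408]
wrist [[297.31863964   0.         256.60735534]
 [  0.         297.31863964 189.09138468]
 [  0.           0.           1.        ]] [[ 0.42495218 -0.90521423 -0.00168457]
 [-0.86660765 -0.40736463  0.2881757 ]
 [-0.26154698 -0.12100103 -0.95757607]] [-0.57347217 -0.03799637  0.37936285]
```

View pics/scene0.png

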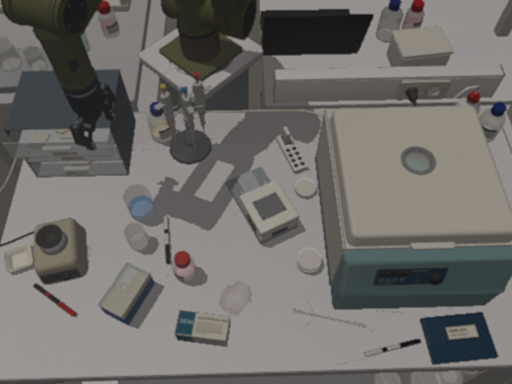

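View pics/side0.png

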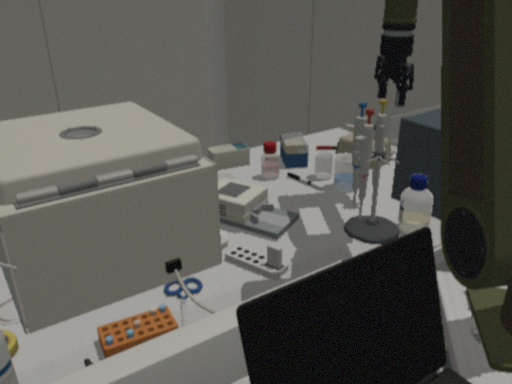

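View pics/wrist0.png

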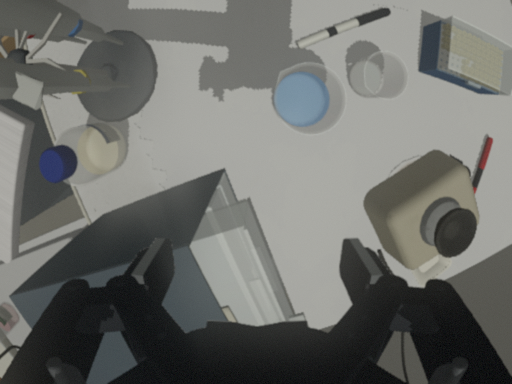

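Run:
```python
import cv2,numpy as np
a=cv2.imread("pics/scene0.png");b=cv2.imread("pics/side0.png")
f=lambda im,x0,y0,w,h,s:cv2.convertScaleAbs(cv2.resize(im[y0:y0+h,x0:x0+w],None,fx=s,fy=s,interpolation=cv2.INTER_CUBIC),alpha=1.4)
cv2.imwrite("pics/c1.png",f(a,215,110,130,160,5)[:, :][:800,:])
cv2.imwrite("pics/c1.png",cv2.resize(f(a,215,115,120,150,4),None,fx=1,fy=1))
cv2.imwrite("pics/c2.png",f(b,190,165,130,120,5))
```

```text
(no output)
```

View pics/c1.png

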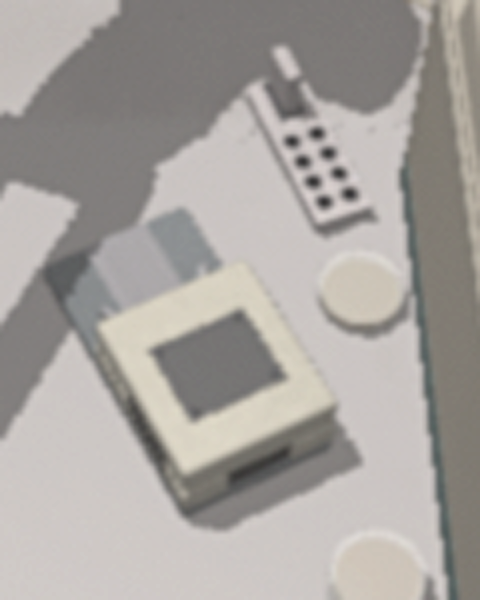

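View pics/c2.png

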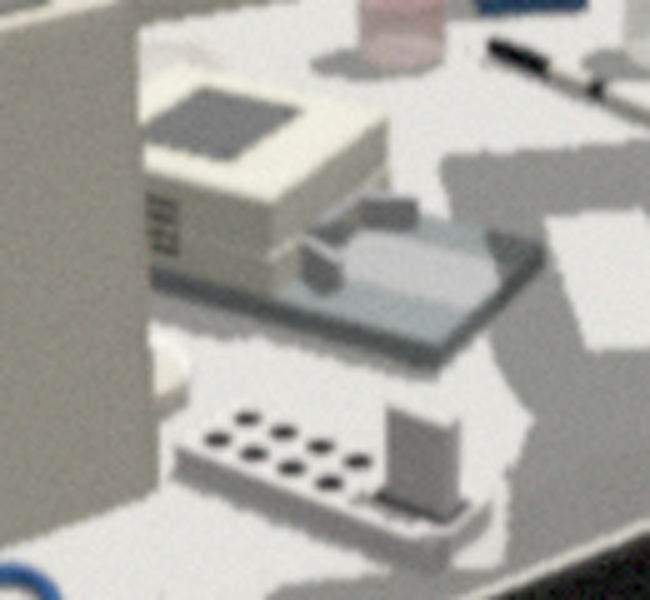

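```bash
cat > h.py <<'E'
import numpy as np,cv2,pickle
from scipy.optimize import least_squares
from scipy.spatial.transform import Rotation as Ro
def proj(d,X):
    c=np.atleast_2d(X)@d["R"].T+d["t"];K=d["camera_matrix"]
    return (c[:,:2]/c[:,2:])*[K[0,0],K[1,1]]+[K[0,2],K[1,2]]
def projf(d,X):
    c=np.atleast_2d(X)@d["R"].T+d["t"];K=d["camera_matrix"]
    r=np.linalg.norm(c[:,:2],axis=1);th=np.arctan2(r,c[:,2])
    return c[:,:2]/r[:,None]*th[:,None]*K[0,0]+[K[0,2],K[1,2]]
def place(p,L):
    c,s=np.cos(p[2]),np.sin(p[2]);L=np.asarray(L,float)
    return np.c_[p[0]+c*L[:,0]-s*L[:,1],p[1]+s*L[:,0]+c*L[:,1],L[:,2]]
def fit(obs,p0):
    # obs: list (d,projfun,local pts(mm),pixels)
    f=lambda p:np.concatenate([(pf(d,place(p,np.array(L)/1000))-px).ravel() for d,pf,L,px in obs])
    r=least_squares(f,p0,loss="soft_l1");return r.x,r.fun.reshape(-1,2) if 0 else f(r.x).reshape(-1,2)
E
python3 - <<'E'
from h import *
a=pickle.load(open("pics/scene0.pkl","rb"));b=pickle.load(open("pics/side0.pkl","rb"))
A=lambda q:np.array(q)/4+[215,115]-.375
B=lambda q:np.array(q)/5+[190,165]-.4
R=[(a,proj,[(0,56,70),(0,-56,70),(125,56,70),(125,-56,70),(-85,56,20),(-85,-56,20)],A([(245,263),(98,325),(335,408),(183,472),(185,208),(45,268)])),
(b,proj,[(-85,56,20),(-85,-56,20),(0,56,70),(0,-56,70)],B([(435,352),(545,247),(273,207),(388,122)]))]
for t in (-1,0,1):
    p,r=fit(R,[.6,0,t]);print(p,np.round(r,1).tolist())
C=[(a,proj,[(65,-22,16),(65,22,16),(-65,-22,16)],A([(322,222),(370,206),(250,90)])),
(b,proj,[(65,22,16),(65,-22,16),(-65,22,16),(-65,-22,16),(-30,6,60),(-60,6,60)],B([(176,455),(235,405),(435,545),(490,497),(387,408),(460,423)]))]
for t in (-1,0,1):
    p,r=fit(C,[.6,0,t]);print(p,np.round(r,1).tolist())
E
```

```text
[ 0.54056698 -0.295742   -0.34347335] [[0.4, -1.7], [-1.0, -0.8], [1.4, -0.8], [-0.1, 1.3], [0.4, -1.0], [-0.7, -0.9], [-0.5, -2.3], [0.1, -1.6], [-1.3, -2.2], [0.4, -3.0]]
[ 0.54056698 -0.295742   -0.3434734 ] [[0.4, -1.7], [-1.0, -0.8], [1.4, -0.8], [-0.1, 1.3], [0.4, -1.0], [-0.7, -0.9], [-0.5, -2.3], [0.1, -1.6], [-1.3, -2.2], [0.4, -3.0]]
[ 0.54056698 -0.295742   -0.34347339] [[0.4, -1.7], [-1.0, -0.8], [1.4, -0.8], [-0.1, 1.3], [0.4, -1.0], [-0.7, -0.9], [-0.5, -2.3], [0.1, -1.6], [-1.3, -2.2], [0.4, -3.0]]
[ 0.50450899 -0.11070975 -0.41767505] [[-0.3, -0.6], [1.8, -1.6], [-1.1, -1.5], [-1.0, -2.1], [0.1, -1.3], [0.4, 0.3], [1.4, -0.6], [-0.5, -0.9], [-2.0, 0.7]]
[ 0.50450899 -0.11070975 -0.41767511] [[-0.3, -0.6], [1.8, -1.6], [-1.1, -1.5], [-1.0, -2.1], [0.1, -1.3], [0.4, 0.3], [1.4, -0.6], [-0.5, -0.9], [-2.0, 0.7]]
[ 0.50450899 -0.11070975 -0.4176752 ] [[-0.3, -0.6], [1.8, -1.6], [-1.1, -1.5], [-1.0, -2.1], [0.1, -1.3], [0.4, 0.3], [1.4, -0.6], [-0.5, -0.9], [-2.0, 0.7]]
```

```bash
cat >> h.py <<'E'
def tri(obs):
    f=lambda X:np.concatenate([(pf(d,X)[0]-px) for d,pf,px in obs])
    r=least_squares(f,[.5,-.2,.05]);return r.x,r.cost
def tgt(yaw,sgn=1):
    y=sgn*np.array([-np.sin(yaw),np.cos(yaw),0]);x=np.array([0,0,-1.]);return Ro.from_matrix(np.c_[x,y,np.cross(x,y)])
def rel(s,pos,Rt):
    """tool-axis translation cm (current axes), rotvec tool"""
    Rc=Ro.from_rotvec(s["tcp_rot"]);return np.round(Rc.inv().apply(np.array(pos)-s["eef_pos"])*100,3),np.round((Rc.inv()*Rt).as_rotvec(),4)
E
python3 - <<'E'
from h import *
from plant import state
a=pickle.load(open("pics/scene0.pkl","rb"));b=pickle.load(open("pics/side0.pkl","rb"))
for n,p,q in [("base",(190,147),(372,229)),("blue",(182,92),(362,106)),("red",(196,77),(370,114)),("yel",(163,88),(382,102)),("bottlecap",(155,107),(418,183))]:
    print(n,tri([(a,proj,np.array(p)),(b,proj,np.array(q))]))
s=state();Rc=Ro.from_rotvec(s["tcp_rot"]);print(Rc.as_matrix())
for g in (1,-1): print(rel(s,[.463,-.0925,.25],tgt(-.418,g)))
print(proj(a,[[.463,-.0925,.06],[.54,-.295,.07],s["eef_pos"]]),)
E
```

```text
base (array([ 0.2712187 , -0.30053953,  0.00170738]), np.float64(0.6996427392586445))
blue (array([ 0.31611912, -0.32237145,  0.28222736]), np.float64(0.0023049948577854268))
red (array([ 0.3013726 , -0.2647662 ,  0.28110779]), np.float64(0.3395975030397402))
yel (array([ 0.27516733, -0.34684856,  0.28589638]), np.float64(0.10841905410789772))
bottlecap (array([ 0.17869823, -0.32348462,  0.11680608]), np.float64(1.8533772329556135))
[[-5.26761496e-04  4.24839639e-01 -9.05268470e-01]
 [ 1.45189093e-03 -9.05267317e-01 -4.24839943e-01]
 [-9.99998807e-01 -1.53814041e-03 -1.39960854e-04]]
(array([  0.612, -29.406, -37.982]), array([-2.2848e+00, -1.8000e-03,  6.0000e-04]))
(array([  0.612, -29.406, -37.982]), array([8.568e-01, 5.000e-04, 1.500e-03]))
[[286.37966583 128.808476  ]
 [257.45614679 186.48237768]
 [ 99.74466646 129.93821112]]
```

Run:
```python
from h import *
a=pickle.load(open("pics/scene0.pkl","rb"));b=pickle.load(open("pics/side0.pkl","rb"))
for n,p,q in [("monL",(370,14),(237,303)),("monR",(268,10),(437,232)),("box corner",(335,112),(218,160))]:
    print(n,tri([(a,proj,np.array(p)),(b,proj,np.array(q))]))
def g(d,px,z):
    return least_squares(lambda X:proj(d,[X[0],X[1],z])[0]-px,[.5,-.2]).x
for px in [(125,112),(270,112),(275,75),(500,85),(275,100),(500,100)]: print(px,g(a,px,0.),g(a,px,.1))
```

```text
monL (array([0.44393134, 0.29051102, 0.21940332]), np.float64(3.5150810909674877))
monR (array([0.21200691, 0.09653897, 0.22260635]), np.float64(0.027196732928209948))
box corner (array([ 0.57814044, -0.08427484,  0.23112026]), np.float64(52.10709869402249))
(125, 112) [ 0.02888852 -0.34700985] [ 0.11297127 -0.38540421]
(270, 112) [ 0.35346986 -0.03941201] [ 0.40923049 -0.10464656]
(275, 75) [0.25943632 0.08752333] [0.32340207 0.01121274]
(500, 85) [0.81242742 0.55077204] [0.82814061 0.43403957]
(275, 100) [0.33176965 0.00755287] [ 0.38942379 -0.06177971]
(500, 100) [0.84378348 0.49274233] [0.85676063 0.38107338]
```

Call:
jog_arm(
  steps=[
    {"dz":-4.5,"dx":-1.7},
    {"dz":-4.5,"dx":-1.7},
    {"dz":-4.5,"dx":-1.7},
    {"dz":-4.5,"dx":-1.7},
    {"dz":-4.5,"dx":-1.7},
    {"dz":-4.5,"dx":-1.5},
    {"dz":-3.0},
  ],
)

```text
invalid input at $.steps[0]: expected keys dx, dy, dz, rx, ry, rz, hand
```

Call:
jog_arm(
  steps=[
    {"dx":-1.7,"dy":0,"dz":-4.5,"rx":0,"ry":0,"rz":0,"hand":8.54},
    {"dx":-1.7,"dy":0,"dz":-4.5,"rx":0,"ry":0,"rz":0,"hand":8.54},
    {"dx":-1.7,"dy":0,"dz":-4.5,"rx":0,"ry":0,"rz":0,"hand":8.54},
    {"dx":-1.7,"dy":0,"dz":-4.5,"rx":0,"ry":0,"rz":0,"hand":8.54},
    {"dx":-1.7,"dy":0,"dz":-4.5,"rx":0,"ry":0,"rz":0,"hand":8.54},
    {"dx":-1.7,"dy":0,"dz":-4.5,"rx":0,"ry":0,"rz":0,"hand":8.54},
    {"dx":0,"dy":0,"dz":-3,"rx":0,"ry":0,"rz":0,"hand":8.54},
  ],
)

```text
clock: 0.85
eef_pos: [0.5193, -0.392, 0.3609]
tcp_rot: [1.98, 0.439, -1.972]
wrist_force: [-0.3, 0.2, 0.9]
width: 1.001
```

Call:
jog_arm(
  steps=[
    {"dx":0,"dy":-4.2,"dz":-1.1,"rx":0,"ry":0,"rz":0,"hand":8.54},
    {"dx":0,"dy":-4.2,"dz":-1.1,"rx":0,"ry":0,"rz":0,"hand":8.54},
    {"dx":0,"dy":-4.2,"dz":-1.1,"rx":0,"ry":0,"rz":0,"hand":8.54},
    {"dx":0,"dy":-4.2,"dz":-1.1,"rx":0,"ry":0,"rz":0,"hand":8.54},
    {"dx":0,"dy":-4.2,"dz":-1.1,"rx":0,"ry":0,"rz":0,"hand":8.54},
    {"dx":0,"dy":-4.2,"dz":-1.1,"rx":0,"ry":0,"rz":0,"hand":8.54},
    {"dx":0,"dy":-4.2,"dz":-1.1,"rx":0,"ry":0,"rz":0,"hand":8.54},
  ],
)

```text
clock: 1.55
eef_pos: [0.4598, -0.0926, 0.3581]
tcp_rot: [1.979, 0.441, -1.979]
wrist_force: [1.4, -0.3, 0.2]
width: 0.996
```

Call:
jog_arm(
  steps=[
    {"dx":2,"dy":0,"dz":0,"rx":0.143,"ry":0,"rz":0,"hand":8.54},
    {"dx":2,"dy":0,"dz":0,"rx":0.143,"ry":0,"rz":0,"hand":8.54},
    {"dx":2,"dy":0,"dz":0,"rx":0.143,"ry":0,"rz":0,"hand":8.54},
    {"dx":2,"dy":0,"dz":0,"rx":0.143,"ry":0,"rz":0,"hand":8.54},
    {"dx":2,"dy":0,"dz":0,"rx":0.143,"ry":0,"rz":0,"hand":8.54},
    {"dx":2,"dy":0,"dz":0,"rx":0.143,"ry":0,"rz":0,"hand":8.54},
    {"dx":0,"dy":0,"dz":0,"rx":0,"ry":0,"rz":0,"hand":8.54},
  ],
)

```text
clock: 2.25
eef_pos: [0.4584, -0.0935, 0.2357]
tcp_rot: [-1.983, 0.423, 1.996]
wrist_force: [0.6, -0.5, -0.1]
width: 1.001
```

Run:
```python
from h import *
from plant import state,snapshot
for n in ("wrist","scene","side"):
    d=snapshot(n);pickle.dump(d,open(f"pics/{n}1.pkl","wb"));cv2.imwrite(f"pics/{n}1.png",d["pixels"][:,:,::-1])
s=state();print(s)
im=cv2.imread("pics/wrist1.png");cv2.imwrite("pics/w1.png",cv2.resize(im,None,fx=1.56,fy=1.56,interpolation=cv2.INTER_CUBIC))
```

```text
{'clock': 2.4, 'qpos': array([-2.91662953e-01,  1.76151570e-01,  1.73931330e+00, -8.22422191e-06,
        1.22537209e+00,  1.69545290e+00]), 'dq': array([ 1.76974737e-03, -1.12900980e-02, -1.59048258e-02, -8.60683973e-05,
       -4.69404525e-03,  1.19265250e-02]), 'joint_torque': array([ 1.18333657e-02, -3.49312806e+01, -2.30580568e+01,  5.09304409e-04,
        5.56230044e-02,  8.12291764e-04]), 'eef_pos': array([ 0.4610939 , -0.09437377,  0.23895531]), 'tcp_rot': array([-1.99274002,  0.42081261,  1.99120816]), 'wrist_force': array([0.63147827, 0.3166868 , 1.17086576]), 'ft_torque': array([0.01829622, 0.00872176, 0.0257385 ]), 'width': 1.0000249633462182}
```

View pics/w1.png

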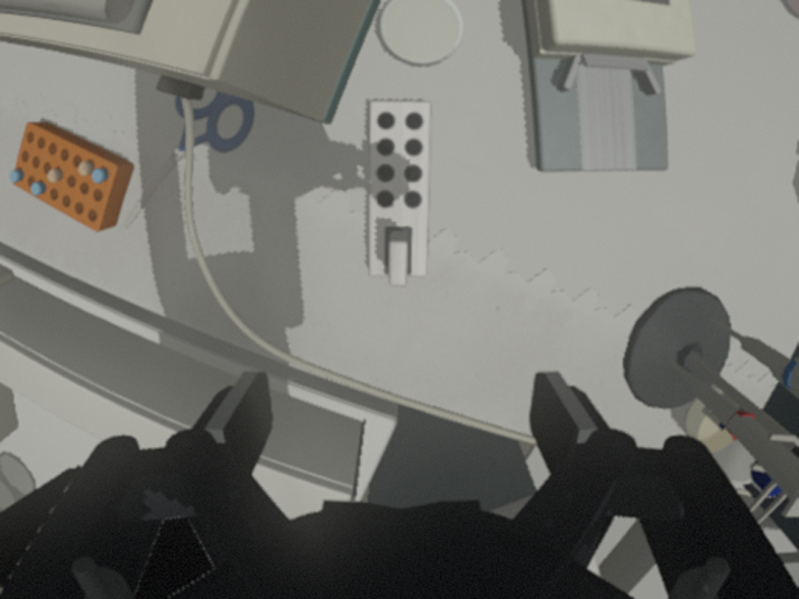

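View pics/scene1.png

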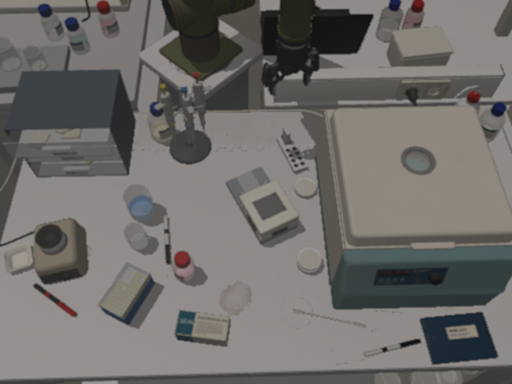

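Run:
```python
import cv2
im=cv2.imread("pics/wrist1.png")
f=lambda x0,y0,w,h,s:cv2.convertScaleAbs(cv2.resize(im[y0:y0+h,x0:x0+w],None,fx=s,fy=s,interpolation=cv2.INTER_CUBIC),alpha=1.4)
cv2.imwrite("pics/w1a.png",f(220,55,80,140,4.2857142857))
cv2.imwrite("pics/w1b.png",f(330,0,125,115,5))
```

```text
(no output)
```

View pics/w1a.png

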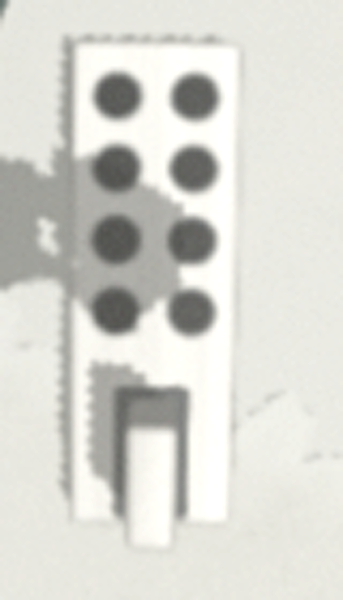

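View pics/w1b.png

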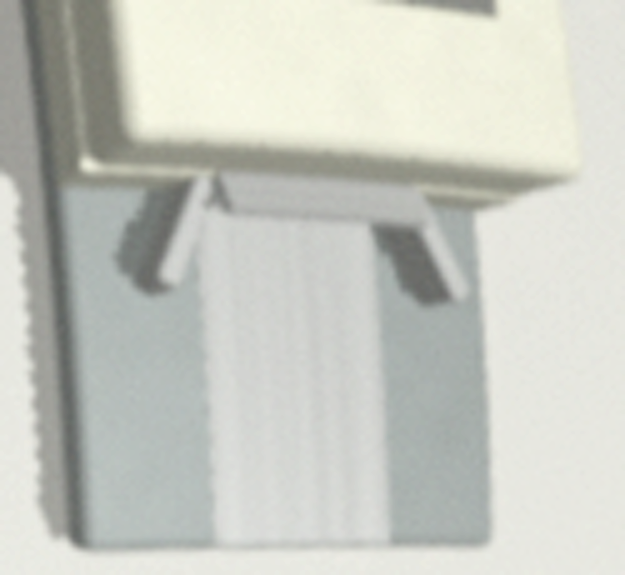

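Run:
```python
from h import *
w=pickle.load(open("pics/wrist1.pkl","rb"));a=pickle.load(open("pics/scene0.pkl","rb"))
k=4.2857142857
A=lambda q:np.array(q)/k+[220,55]-.4
B=lambda q:np.array(q)/5+[330,0]-.4
L=[(65,22,16),(65,-22,16),(-65,22,16),(-65,-22,16),(-60,6,60),(-60,-6,60),(-30,6,60),(-30,-6,60)]
P=A([(76,44),(239,47),(71,521),(227,522),(127,547),(172,549),(130,428),(176,428)])
p,r=fit([(w,projf,L,P)],[.5,-.1,-.4]);print(p,np.round(r,1).tolist())
print("tab",place(p,[(-.045,0,.044)]))
L=[(-85,56,20),(-85,-56,20),(-25,36,38),(-25,-36,38),(0,-56,70)]
P=B([(85,547),(491,547),(172,283),(457,297),(582,180)])
p,r=fit([(w,projf,L,P)],[.54,-.3,-.4]);print(p,np.round(r,1).tolist())
print(B([(85,547),(491,547)]))
```

```text
[ 0.50420057 -0.11285413 -0.43608873] [[-0.7, -1.0], [0.9, -1.0], [-0.3, 0.4], [0.8, 0.7], [-0.6, 0.7], [0.6, 0.4], [-1.0, -0.3], [0.3, -0.2]]
tab [[ 0.46341209 -0.09384624  0.044     ]]
[ 0.538789   -0.29401883 -0.33433478] [[-0.9, 0.7], [0.5, -0.2], [0.2, -0.2], [-0.8, -0.2], [1.3, -0.0]]
[[346.6 109. ]
 [427.8 109. ]]
```

Run:
```python
from h import *
from plant import state
s=state();print(rel(s,[.4634,-.0938,.050],tgt(-.434,-1)))
print(Ro.from_rotvec(s["tcp_rot"]).as_matrix().round(4))
```

```text
(array([18.896, -0.144, -0.174]), array([ 0.0177, -0.0008,  0.0001]))
[[ 7.000e-04 -4.044e-01 -9.146e-01]
 [-2.000e-04 -9.146e-01  4.044e-01]
 [-1.000e+00 -1.000e-04 -8.000e-04]]
```

Call:
jog_arm(
  steps=[
    {"dx":4,"dy":-0.14,"dz":-0.17,"rx":0.018,"ry":0,"rz":0,"hand":8.54},
    {"dx":4,"dy":0,"dz":0,"rx":0,"ry":0,"rz":0,"hand":8.54},
    {"dx":3,"dy":0,"dz":0,"rx":0,"ry":0,"rz":0,"hand":6},
    {"dx":2,"dy":0,"dz":0,"rx":0,"ry":0,"rz":0,"hand":5},
    {"dx":0,"dy":0,"dz":0,"rx":0,"ry":0,"rz":0,"hand":5},
    {"dx":0,"dy":0,"dz":0,"rx":0,"ry":0,"rz":0,"hand":5},
  ],
)

```text
clock: 3.0
eef_pos: [0.4638, -0.094, 0.1092]
tcp_rot: [-1.982, 0.439, 1.979]
wrist_force: [0.9, -0.4, 0.1]
width: 0.588
```

Run:
```python
from h import *
from plant import state,snapshot
d=snapshot("wrist");pickle.dump(d,open("pics/wrist2.pkl","wb"));im=d["pixels"][:,:,::-1]
s=state();print(s["eef_pos"],s["width"],rel(s,[.4634,-.0938,.050],tgt(-.434,-1)))
cv2.imwrite("pics/w2.png",cv2.resize(im,None,fx=1.56,fy=1.56,interpolation=cv2.INTER_CUBIC))
```

```text
[ 0.46427171 -0.09406736  0.10977478] 0.5865363861885231 (array([5.977, 0.015, 0.108]), array([-0.0023, -0.0029,  0.0005]))
```

View pics/w2.png

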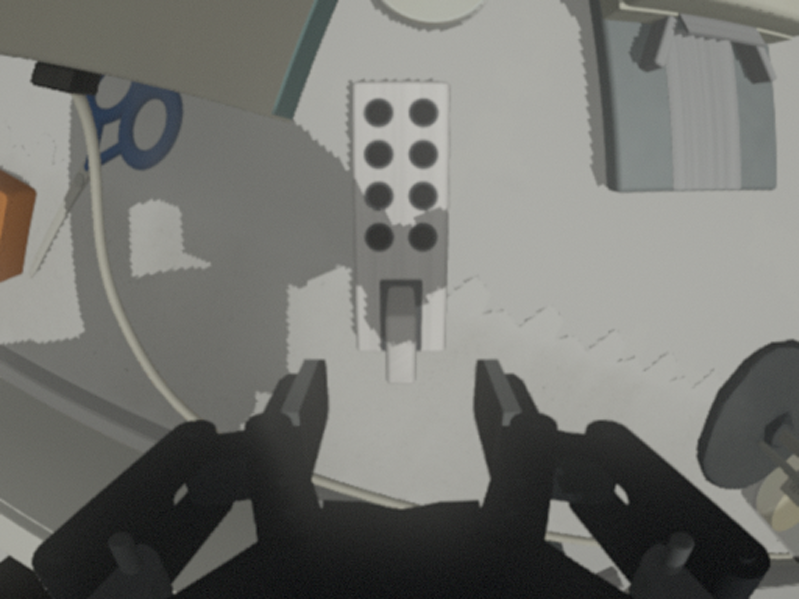

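Call:
jog_arm(
  steps=[
    {"dx":2.5,"dy":0,"dz":0.05,"rx":0,"ry":0,"rz":0,"hand":5},
    {"dx":2.0,"dy":0,"dz":0,"rx":0,"ry":0,"rz":0,"hand":5},
    {"dx":1.4,"dy":0,"dz":0,"rx":0,"ry":0,"rz":0,"hand":5},
    {"dx":0,"dy":0,"dz":0,"rx":0,"ry":0,"rz":0,"hand":3},
    {"dx":0,"dy":0,"dz":0,"rx":0,"ry":0,"rz":0,"hand":3},
  ],
)

```text
clock: 3.55
eef_pos: [0.4635, -0.0938, 0.0506]
tcp_rot: [-1.982, 0.44, 1.977]
wrist_force: [0.4, -0.2, 0.4]
width: 0.352
```

Call:
jog_arm(
  steps=[
    {"dx":0,"dy":0,"dz":0,"rx":0,"ry":0,"rz":0,"hand":1.4},
    {"dx":0,"dy":0,"dz":0,"rx":0,"ry":0,"rz":0,"hand":0},
    {"dx":0,"dy":0,"dz":0,"rx":0,"ry":0,"rz":0,"hand":0},
    {"dx":0,"dy":0,"dz":0,"rx":0,"ry":0,"rz":0,"hand":0},
    {"dx":0,"dy":0,"dz":0,"rx":0,"ry":0,"rz":0,"hand":0},
    {"dx":0,"dy":0,"dz":0,"rx":0,"ry":0,"rz":0,"hand":0},
  ],
)

```text
clock: 4.15
eef_pos: [0.4636, -0.0939, 0.0508]
tcp_rot: [-1.983, 0.44, 1.976]
wrist_force: [-0.7, -0.4, 5.7]
width: 0.132
```

Run:
```python
from h import *
from plant import state
s=state();print(s["eef_pos"],s["width"],s["wrist_force"],rel(s,[.4634,-.0938,.050],tgt(-.434,-1)))
```

```text
[ 0.46360413 -0.09386543  0.05083405] 0.13220436441348718 [-0.65784858 -0.39516252  5.74601675] (array([0.083, 0.003, 0.022]), array([-0.003 , -0.0035,  0.0004]))
```

Call:
jog_arm(
  steps=[
    {"dx":-1,"dy":0,"dz":0,"rx":0,"ry":0,"rz":0,"hand":0},
    {"dx":-2,"dy":0,"dz":0,"rx":0,"ry":0,"rz":0,"hand":0},
    {"dx":-3,"dy":0,"dz":0,"rx":0,"ry":0,"rz":0,"hand":0},
    {"dx":-3,"dy":0,"dz":0,"rx":0,"ry":0,"rz":0,"hand":0},
    {"dx":-2,"dy":0,"dz":0,"rx":0,"ry":0,"rz":0,"hand":0},
    {"dx":-1,"dy":0,"dz":0,"rx":0,"ry":0,"rz":0,"hand":0},
    {"dx":0,"dy":0,"dz":0,"rx":0,"ry":0,"rz":0,"hand":0},
  ],
)

```text
clock: 4.85
eef_pos: [0.4629, -0.0936, 0.1708]
tcp_rot: [-1.983, 0.44, 1.976]
wrist_force: [0.2, -0.1, -2.6]
width: 0.131
```

Run:
```python
from h import *
from plant import state,snapshot
for n in ("wrist","side"):
    d=snapshot(n);pickle.dump(d,open(f"pics/{n}3.pkl","wb"));cv2.imwrite(f"pics/{n}3.png",cv2.resize(d["pixels"][:,:,::-1],None,fx=1.56,fy=1.56,interpolation=cv2.INTER_CUBIC))
s=state();print(s["eef_pos"],s["width"],s["wrist_force"],s["ft_torque"])
p=place([.539,-.2945,-.338],[(-.138,0,.17)])[0]
print(p,rel(s,p,tgt(-.338,-1)));print(s["qpos"])
```

```text
[ 0.46153393 -0.09317719  0.16879099] 0.13066442798578187 [ 0.15071982  0.07944692 -2.61887047] [ 0.03971753  0.15354791 -0.06409964]
[ 0.40880807 -0.24873907  0.17      ] (array([-0.121, 16.325, -1.809]), array([-0.0992,  0.0013, -0.0001]))
[-2.88975884e-01  2.55074651e-01  1.83906397e+00  3.31397671e-05
  1.04871759e+00  1.71897840e+00]
```

View pics/wrist3.png

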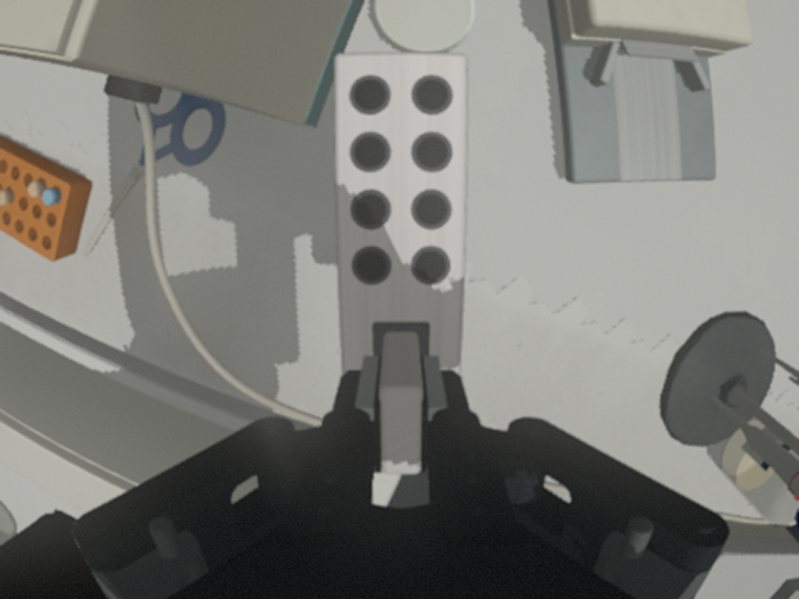

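View pics/side3.png

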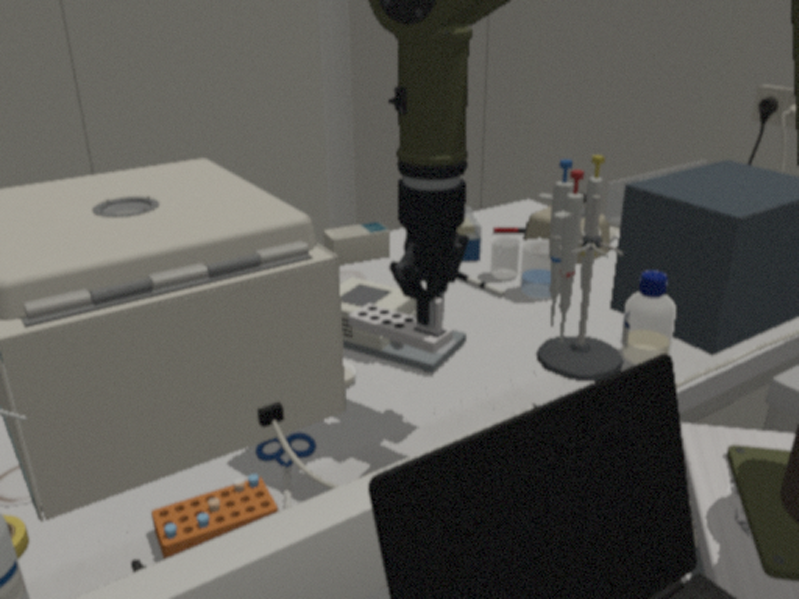

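Call:
jog_arm(
  steps=[
    {"dx":0,"dy":1.5,"dz":-0.3,"rx":0,"ry":0,"rz":0,"hand":0},
    {"dx":0,"dy":3,"dz":-0.3,"rx":0,"ry":0,"rz":0,"hand":0},
    {"dx":0,"dy":3.5,"dz":-0.3,"rx":0,"ry":0,"rz":0,"hand":0},
    {"dx":0,"dy":3.5,"dz":-0.3,"rx":0,"ry":0,"rz":0,"hand":0},
    {"dx":0,"dy":3,"dz":-0.3,"rx":0,"ry":0,"rz":0,"hand":0},
    {"dx":0,"dy":1.8,"dz":-0.3,"rx":-0.04,"ry":0,"rz":0,"hand":0},
    {"dx":0,"dy":0,"dz":0,"rx":-0.06,"ry":0,"rz":0,"hand":0},
    {"dx":0,"dy":0,"dz":0,"rx":0,"ry":0,"rz":0,"hand":0},
  ],
)

```text
clock: 5.75
eef_pos: [0.4083, -0.2487, 0.1676]
tcp_rot: [-2.033, 0.346, 2.041]
wrist_force: [-0.6, 0.6, -2.7]
width: 0.133
```

Call:
jog_arm(
  steps=[
    {"dx":1,"dy":0,"dz":0,"rx":0,"ry":0,"rz":0,"hand":0},
    {"dx":2,"dy":0,"dz":0,"rx":0,"ry":0,"rz":0,"hand":0},
    {"dx":2,"dy":0,"dz":0,"rx":0,"ry":0,"rz":0,"hand":0},
    {"dx":1,"dy":0,"dz":0,"rx":0,"ry":0,"rz":0,"hand":0},
    {"dx":0,"dy":0,"dz":0,"rx":0,"ry":0,"rz":0,"hand":0},
    {"dx":0,"dy":0,"dz":0,"rx":0,"ry":0,"rz":0,"hand":0},
  ],
)

```text
clock: 6.35
eef_pos: [0.4097, -0.2484, 0.1091]
tcp_rot: [-2.038, 0.346, 2.039]
wrist_force: [0.3, -1.0, -1.9]
width: 0.131
```

Run:
```python
from h import *
from plant import state,snapshot
for n in ("wrist","side","scene"):
    d=snapshot(n);pickle.dump(d,open(f"pics/{n}4.pkl","wb"));cv2.imwrite(f"pics/{n}4.png",cv2.resize(d["pixels"][:,:,::-1],None,fx=1.56,fy=1.56,interpolation=cv2.INTER_CUBIC))
s=state();print(s["eef_pos"],s["width"],s["wrist_force"],s["ft_torque"])
p=place([.539,-.2945,-.338],[(-.138,0,.072)])[0]
print(p,rel(s,p,tgt(-.338,-1)))
```

```text
[ 0.41030558 -0.24908464  0.11007502] 0.13784605375825207 [-0.23101607 -0.54030897 -1.46570405] [ 0.01142395  0.07513366 -0.03043949]
[ 0.40880807 -0.24873907  0.072     ] (array([3.807, 0.015, 0.16 ]), array([ 0.0009, -0.0018, -0.0006]))
```

View pics/wrist4.png

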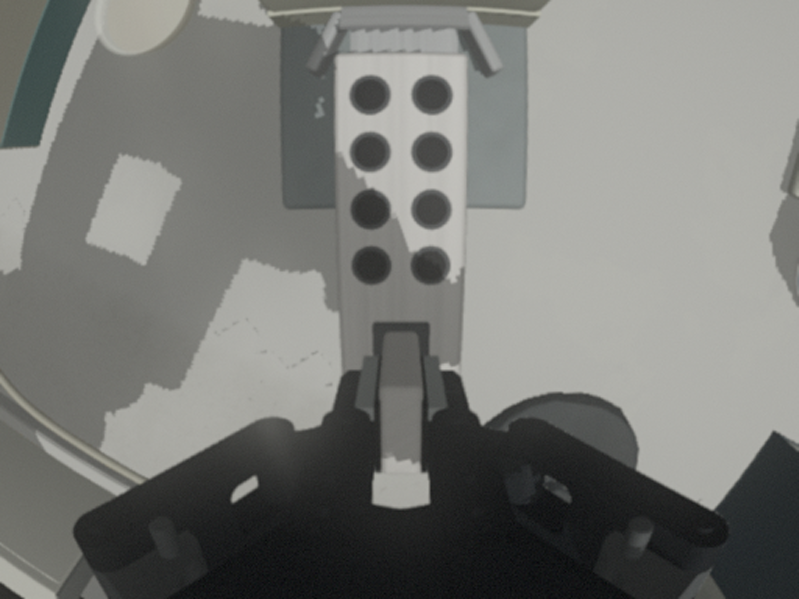

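View pics/side4.png

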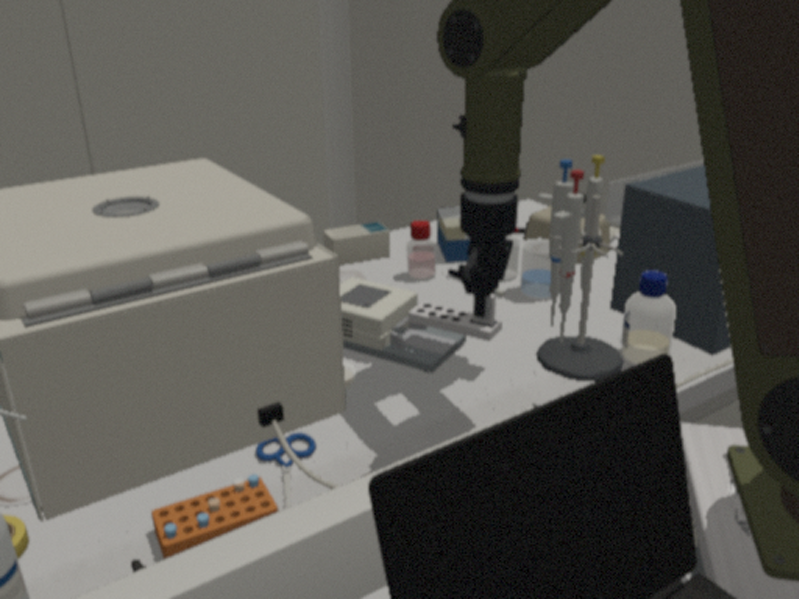

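Run:
```python
import cv2,pickle
im=pickle.load(open("pics/wrist4.pkl","rb"))["pixels"][:,:,::-1]
cv2.imwrite("pics/w4a.png",cv2.convertScaleAbs(cv2.resize(im[0:140,170:350],None,fx=4.4,fy=4.2,interpolation=cv2.INTER_CUBIC),alpha=1.5))
```

```text
(no output)
```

View pics/w4a.png

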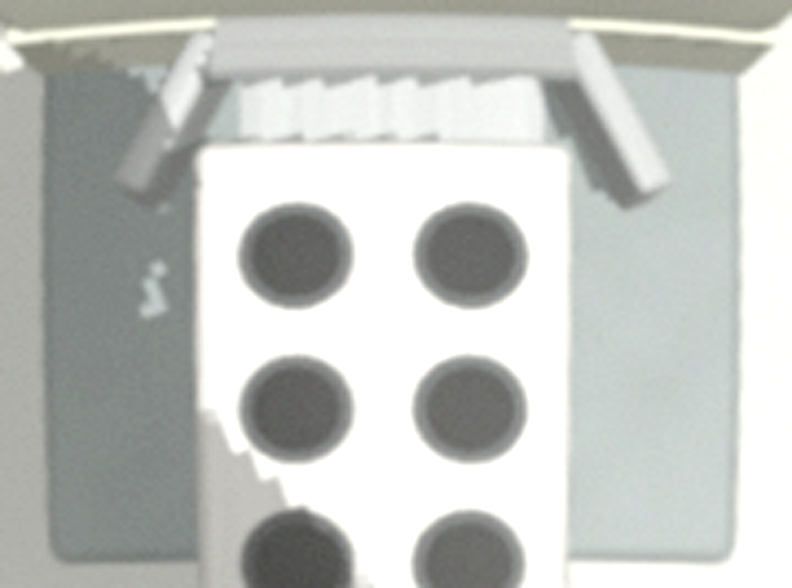

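Run:
```python
from h import *
w=pickle.load(open("pics/wrist4.pkl","rb"))
A=lambda q:np.array(q)/[4.4,4.2]+[170,0]-.38
L=[(-85,56,20),(-85,-56,20),(-25,36,38),(-25,-36,38)]
p,r=fit([(w,projf,L,A([(50,562),(735,560),(131,186),(650,188)]))],[.54,-.3,-.34]);print("reader",p,np.round(r,1).tolist())
z=76
B=lambda q:np.array(q)/1.56-.2
L=[(65,22,z),(65,-22,z),(-45,22,z),(-45,-22,z)]
# side edges at row ~340 in 1.56 picture
from scipy.optimize import least_squares
def res(q):
    P=place(q,np.array([(65,22,z),(65,-22,z)])/1000);o=(projf(w,P)-A([(199,145),(569,148)])).ravel()
    # tail edge points: cols at row 355
    e=[]
    for sy,col in ((22,342),(-22,463)):
        xs=np.linspace(-60,0,61);Q=projf(w,place(q,np.c_[xs,np.full(61,sy),np.full(61,z)]/1000))
        e.append(np.interp(B(345),Q[::-1,1],Q[::-1,0])-B(col) if Q[0,1]>Q[-1,1] else np.interp(B(345),Q[:,1],Q[:,0])-B(col))
    return np.r_[o,e]
r=least_squares(res,[.45,-.26,-.34]);print("carrier",r.x,r.fun.round(2));c=r.x
print("tcp",__import__("plant").state()["eef_pos"])
th=p[2];d=c[:2]-p[:2];print("carrier in reader x,y",d[0]*np.cos(th)+d[1]*np.sin(th),-d[0]*np.sin(th)+d[1]*np.cos(th),c[2]-th)
```

```text
reader [ 0.53815269 -0.29474246 -0.33419952] [[-1.0, 0.5], [0.7, 0.7], [2.2, -0.3], [-1.4, -0.8]]
carrier [ 0.45038653 -0.26310433 -0.33280345] [-1.74  0.49  2.   -0.52 -1.11  0.88]
tcp [ 0.41030558 -0.24908464  0.11007502]
carrier in reader x,y -0.09328805278443854 0.0010992379404182046 0.0013960630549017528
```

Call:
jog_arm(
  steps=[
    {"dx":1,"dy":0.1,"dz":0.1,"rx":0,"ry":0,"rz":0,"hand":0},
    {"dx":1.2,"dy":0,"dz":0,"rx":0,"ry":0,"rz":0,"hand":0},
    {"dx":0.8,"dy":0,"dz":0,"rx":0,"ry":0,"rz":0,"hand":0},
    {"dx":0.5,"dy":0,"dz":0,"rx":0,"ry":0,"rz":0,"hand":0},
    {"dx":0.2,"dy":0,"dz":0,"rx":0,"ry":0,"rz":0,"hand":0},
    {"dx":0,"dy":0,"dz":0,"rx":0,"ry":0,"rz":0,"hand":0},
    {"dx":0,"dy":0,"dz":0,"rx":0,"ry":0,"rz":0,"hand":0},
  ],
)

```text
clock: 7.2
eef_pos: [0.4086, -0.2495, 0.0725]
tcp_rot: [-2.039, 0.347, 2.038]
wrist_force: [-1.2, -0.5, -1.7]
width: 0.128
```

Run:
```python
from h import *
from plant import state,snapshot
for n in ("wrist","side","scene"):
    d=snapshot(n);pickle.dump(d,open(f"pics/{n}5.pkl","wb"))
im=d["pixels"]
w=pickle.load(open("pics/wrist5.pkl","rb"))["pixels"][:,:,::-1]
cv2.imwrite("pics/w5a.png",cv2.convertScaleAbs(cv2.resize(w[0:140,170:350],None,fx=4.4,fy=4.2,interpolation=cv2.INTER_CUBIC),alpha=1.5))
b=pickle.load(open("pics/side5.pkl","rb"))["pixels"][:,:,::-1]
cv2.imwrite("pics/s5a.png",cv2.convertScaleAbs(cv2.resize(b[165:245,205:335],None,fx=6,fy=6,interpolation=cv2.INTER_CUBIC),alpha=1.4))
s=state();print(s["eef_pos"],s["width"],s["wrist_force"],s["ft_torque"])
```

```text
[ 0.40860217 -0.24951868  0.07266067] 0.1307194972237005 [ 0.01654727 -0.26549797 -3.43445577] [0.06996663 0.11603622 0.00828781]
```

View pics/w5a.png

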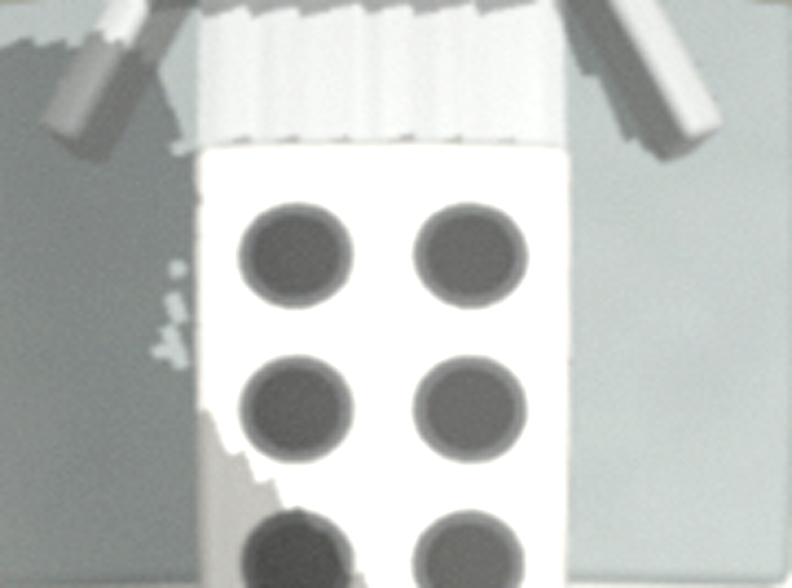

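View pics/s5a.png

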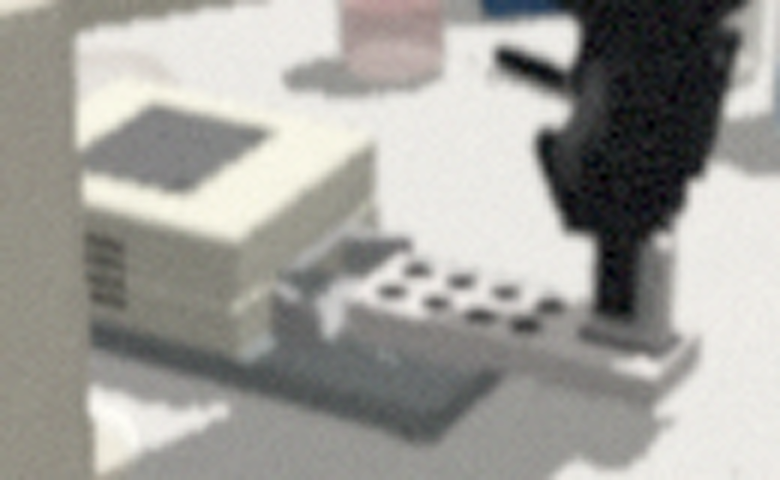

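Call:
jog_arm(
  steps=[
    {"dx":0.1,"dy":0,"dz":0,"rx":0,"ry":0,"rz":0,"hand":0},
    {"dx":0,"dy":0,"dz":0,"rx":0,"ry":0,"rz":0,"hand":0},
    {"dx":0,"dy":0,"dz":0,"rx":0,"ry":0,"rz":0,"hand":0},
  ],
)

```text
clock: 7.65
eef_pos: [0.4083, -0.2493, 0.0714]
tcp_rot: [-2.039, 0.347, 2.039]
wrist_force: [-0.1, -0.0, -2.8]
width: 0.136
```

Call:
jog_arm(
  steps=[
    {"dx":0.05,"dy":0,"dz":0,"rx":0,"ry":0,"rz":0,"hand":0},
    {"dx":0,"dy":0,"dz":0,"rx":0,"ry":0,"rz":0,"hand":0},
    {"dx":0,"dy":0,"dz":0,"rx":0,"ry":0,"rz":0,"hand":0},
  ],
)

```text
clock: 7.95
eef_pos: [0.4083, -0.2493, 0.0709]
tcp_rot: [-2.039, 0.347, 2.038]
wrist_force: [-0.8, 0.0, 0.6]
width: 0.134
```

```bash
cat > st.py <<'E'
from h import *
from plant import state
s=state();th=-.336;p=np.array([.5385,-.2946]);d=s["eef_pos"][:2]-p;f=s["wrist_force"];c,q=np.cos(th),np.sin(th)
print("t",round(s["clock"],2),"tab in reader mm",((d[0]*c+d[1]*q)*1e3).round(2),((-d[0]*q+d[1]*c)*1e3).round(2),"z",s["eef_pos"][2].round(4),"F reader",np.round([f[0]*c+f[1]*q,-f[0]*q+f[1]*c,f[2]],2),"M",s["ft_torque"].round(3),"yaw/err",(Ro.from_rotvec(s["tcp_rot"]).inv()*tgt(th,-1)).as_rotvec().round(4),"w",s["width"].round(3))
E
python3 st.py;python3 st.py
```

```text
Traceback (most recent call last):
  File "st.py", line 4, in <module>
    print("t",round(s["clock"],2),"tab in reader mm",((d[0]*c+d[1]*q)*1e3).round(2),((-d[0]*q+d[1]*c)*1e3).round(2),"z",s["eef_pos"][2].round(4),"F reader",np.round([f[0]*c+f[1]*q,-f[0]*q+f[1]*c,f[2]],2),"M",s["ft_torque"].round(3),"yaw/err",(Ro.from_rotvec(s["tcp_rot"]).inv()*tgt(th,-1)).as_rotvec().round(4),"w",s["width"].round(3))
                                                                                                                                                                                                                                                                                                                           ^^^^^^^^^^^^^^^^
AttributeError: 'float' object has no attribute 'round'
Traceback (most recent call last):
  File "st.py", line 4, in <module>
    print("t",round(s["clock"],2),"tab in reader mm",((d[0]*c+d[1]*q)*1e3).round(2),((-d[0]*q+d[1]*c)*1e3).round(2),"z",s["eef_pos"][2].round(4),"F reader",np.round([f[0]*c+f[1]*q,-f[0]*q+f[1]*c,f[2]],2),"M",s["ft_torque"].round(3),"yaw/err",(Ro.from_rotvec(s["tcp_rot"]).inv()*tgt(th,-1)).as_rotvec().round(4),"w",s["width"].round(3))
                                                                                                                                                                                                                                                                                                                           ^^^^^^^^^^^^^^^^
AttributeError: 'float' object has no attribute 'round'
```

Call:
jog_arm(
  steps=[
    {"dx":-0.04,"dy":0,"dz":-0.3,"rx":0,"ry":0,"rz":0,"hand":0},
    {"dx":0,"dy":0,"dz":-0.3,"rx":0,"ry":0,"rz":0,"hand":0},
    {"dx":0,"dy":0,"dz":-0.3,"rx":0,"ry":0,"rz":0,"hand":0},
    {"dx":0,"dy":0,"dz":-0.3,"rx":0,"ry":0,"rz":0,"hand":0},
    {"dx":0,"dy":0,"dz":-0.3,"rx":0,"ry":0,"rz":0,"hand":0},
    {"dx":0,"dy":0,"dz":-0.3,"rx":0,"ry":0,"rz":0,"hand":0},
    {"dx":0,"dy":0,"dz":0,"rx":0,"ry":0,"rz":0,"hand":0},
  ],
)

```text
clock: 8.65
eef_pos: [0.4261, -0.2557, 0.0712]
tcp_rot: [-2.04, 0.347, 2.038]
wrist_force: [-0.2, -1.0, -2.3]
width: 0.134
```

```bash
sed -i 's/s\["width"\].round(3)/round(s["width"],3)/' st.py; python3 st.py
python3 - <<'E'
from h import *
from plant import snapshot
d=snapshot("wrist");pickle.dump(d,open("pics/wrist6.pkl","wb"));w=d["pixels"][:,:,::-1]
cv2.imwrite("pics/w6a.png",cv2.convertScaleAbs(cv2.resize(w[0:140,170:350],None,fx=4.4,fy=4.2,interpolation=cv2.INTER_CUBIC),alpha=1.5))
E
```

```text
t 8.65 tab in reader mm -118.96 -0.3 z 0.0712 F reader [ 0.13 -1.06 -2.33] M [0.013 0.079 0.007] yaw/err [-0.0011 -0.0009 -0.0002] w 0.134
```

View pics/w6a.png

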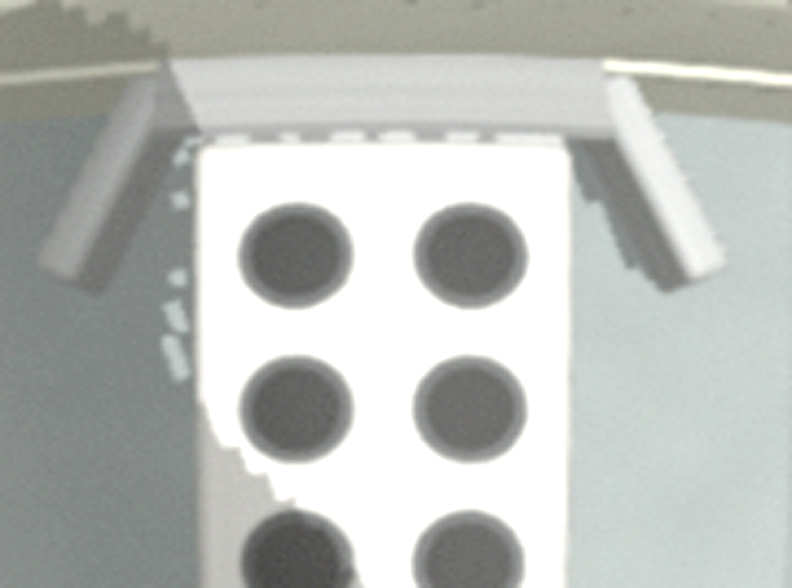

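Call:
jog_arm(
  steps=[
    {"dx":0,"dy":-0.02,"dz":-0.2,"rx":0,"ry":0,"rz":0,"hand":0},
    {"dx":0,"dy":0,"dz":-0.2,"rx":0,"ry":0,"rz":0,"hand":0},
    {"dx":0,"dy":0,"dz":-0.2,"rx":0,"ry":0,"rz":0,"hand":0},
    {"dx":0,"dy":0,"dz":-0.2,"rx":0,"ry":0,"rz":0,"hand":0},
    {"dx":0,"dy":0,"dz":-0.2,"rx":0,"ry":0,"rz":0,"hand":0},
    {"dx":0,"dy":0,"dz":-0.2,"rx":0,"ry":0,"rz":0,"hand":0},
  ],
)

```text
clock: 9.3
eef_pos: [0.4369, -0.2591, 0.0712]
tcp_rot: [-2.039, 0.347, 2.039]
wrist_force: [-0.8, 0.1, -1.0]
width: 0.13
```

```bash
python3 st.py
```

```text
t 9.3 tab in reader mm -107.62 -0.01 z 0.0712 F reader [-0.76 -0.15 -0.98] M [ 0.036  0.139 -0.026] yaw/err [-0.0012  0.      0.    ] w 0.13
```

Call:
jog_arm(
  steps=[
    {"dx":0,"dy":0,"dz":-0.2,"rx":0,"ry":0,"rz":0,"hand":0},
    {"dx":0,"dy":0,"dz":-0.2,"rx":0,"ry":0,"rz":0,"hand":0},
    {"dx":0,"dy":0,"dz":-0.2,"rx":0,"ry":0,"rz":0,"hand":0},
    {"dx":0,"dy":0,"dz":-0.2,"rx":0,"ry":0,"rz":0,"hand":0},
    {"dx":0,"dy":0,"dz":-0.2,"rx":0,"ry":0,"rz":0,"hand":0},
  ],
)

```text
clock: 9.8
eef_pos: [0.4463, -0.2624, 0.0712]
tcp_rot: [-2.038, 0.347, 2.039]
wrist_force: [0.4, 0.1, -1.2]
width: 0.132
```

```bash
python3 st.py
```

```text
t 9.8 tab in reader mm -97.67 -0.0 z 0.0712 F reader [ 0.4  0.2 -1.2] M [ 0.032  0.06  -0.002] yaw/err [-0.0012  0.0001  0.    ] w 0.132
```

Call:
jog_arm(
  steps=[
    {"dx":0,"dy":0,"dz":-0.2,"rx":0,"ry":0,"rz":0,"hand":0},
    {"dx":0,"dy":0,"dz":-0.2,"rx":0,"ry":0,"rz":0,"hand":0},
    {"dx":0,"dy":0,"dz":-0.2,"rx":0,"ry":0,"rz":0,"hand":0},
    {"dx":0,"dy":0,"dz":-0.2,"rx":0,"ry":0,"rz":0,"hand":0},
    {"dx":0,"dy":0,"dz":-0.2,"rx":0,"ry":0,"rz":0,"hand":0},
  ],
)

```text
clock: 10.3
eef_pos: [0.4557, -0.2657, 0.0712]
tcp_rot: [-2.038, 0.347, 2.039]
wrist_force: [-0.2, 0.3, -1.5]
width: 0.13
```

```bash
python3 st.py
```

```text
t 10.3 tab in reader mm -87.68 -0.02 z 0.0712 F reader [-0.29  0.21 -1.48] M [ 0.064  0.082 -0.002] yaw/err [-0.0011  0.0001 -0.    ] w 0.13
```

Call:
jog_arm(
  steps=[
    {"dx":0,"dy":0,"dz":-0.2,"rx":0,"ry":0,"rz":0,"hand":0},
    {"dx":0,"dy":0,"dz":-0.2,"rx":0,"ry":0,"rz":0,"hand":0},
    {"dx":0,"dy":0,"dz":-0.2,"rx":0,"ry":0,"rz":0,"hand":0},
    {"dx":0,"dy":0,"dz":-0.2,"rx":0,"ry":0,"rz":0,"hand":0},
    {"dx":0,"dy":0,"dz":-0.2,"rx":0,"ry":0,"rz":0,"hand":0},
    {"dx":0,"dy":0,"dz":-0.1,"rx":0,"ry":0,"rz":0,"hand":0},
  ],
)

```text
clock: 10.9
eef_pos: [0.4663, -0.2695, 0.0712]
tcp_rot: [-2.039, 0.347, 2.038]
wrist_force: [-0.6, 0.2, -1.6]
width: 0.134
```

```bash
python3 st.py
```

```text
t 10.9 tab in reader mm -76.43 -0.1 z 0.0712 F reader [-0.59 -0.04 -1.6 ] M [ 0.071  0.168 -0.011] yaw/err [-0.0012 -0.0003 -0.0001] w 0.134
```

Call:
jog_arm(
  steps=[
    {"dx":0,"dy":0,"dz":-0.1,"rx":0,"ry":0,"rz":0,"hand":0},
    {"dx":0,"dy":0,"dz":-0.1,"rx":0,"ry":0,"rz":0,"hand":0},
    {"dx":0,"dy":0,"dz":-0.1,"rx":0,"ry":0,"rz":0,"hand":0},
    {"dx":0,"dy":0,"dz":-0.1,"rx":0,"ry":0,"rz":0,"hand":0},
  ],
)

```text
clock: 11.3
eef_pos: [0.4698, -0.2706, 0.0712]
tcp_rot: [-2.038, 0.347, 2.039]
wrist_force: [-1.1, -0.0, -1.6]
width: 0.131
```

```bash
python3 st.py
```

```text
t 11.3 tab in reader mm -72.8 -0.02 z 0.0712 F reader [-1.01 -0.39 -1.61] M [-0.014  0.162 -0.003] yaw/err [-0.0012  0.      0.    ] w 0.131
```

Call:
jog_arm(
  steps=[
    {"dx":0,"dy":0,"dz":-0.1,"rx":0,"ry":0,"rz":0,"hand":0},
    {"dx":0,"dy":0,"dz":-0.1,"rx":0,"ry":0,"rz":0,"hand":0},
    {"dx":0,"dy":0,"dz":-0.1,"rx":0,"ry":0,"rz":0,"hand":0},
  ],
)

```text
clock: 11.6
eef_pos: [0.4727, -0.2716, 0.0712]
tcp_rot: [-2.039, 0.347, 2.039]
wrist_force: [-0.1, 0.4, -2.4]
width: 0.135
```

```bash
python3 st.py
```

```text
t 11.6 tab in reader mm -69.73 -0.04 z 0.0712 F reader [-0.19  0.39 -2.41] M [0.007 0.063 0.043] yaw/err [-0.0011  0.      0.    ] w 0.135
```

Call:
jog_arm(
  steps=[
    {"dx":0,"dy":0,"dz":-0.1,"rx":0,"ry":0,"rz":0,"hand":0},
    {"dx":0,"dy":0,"dz":-0.1,"rx":0,"ry":0,"rz":0,"hand":0},
    {"dx":0,"dy":0,"dz":-0.1,"rx":0,"ry":0,"rz":0,"hand":0},
  ],
)

```text
clock: 11.9
eef_pos: [0.4755, -0.2726, 0.0712]
tcp_rot: [-2.038, 0.347, 2.039]
wrist_force: [-1.0, 0.1, -1.8]
width: 0.134
```

```bash
python3 st.py
```

```text
t 11.9 tab in reader mm -66.75 -0.03 z 0.0712 F reader [-0.96 -0.2  -1.79] M [0.088 0.138 0.047] yaw/err [-0.0012  0.      0.    ] w 0.134
```

Call:
jog_arm(
  steps=[
    {"dx":0,"dy":0,"dz":-0.1,"rx":0,"ry":0,"rz":0,"hand":0},
    {"dx":0,"dy":0,"dz":-0.1,"rx":0,"ry":0,"rz":0,"hand":0},
  ],
)

```text
clock: 12.1
eef_pos: [0.4774, -0.2733, 0.0712]
tcp_rot: [-2.039, 0.347, 2.039]
wrist_force: [-0.3, 0.9, -1.7]
width: 0.125
```

```bash
python3 st.py
```

```text
t 12.1 tab in reader mm -64.72 -0.07 z 0.0712 F reader [-0.62  0.74 -1.74] M [ 0.068  0.129 -0.01 ] yaw/err [-0.0012 -0.      0.    ] w 0.125
```

Call:
jog_arm(
  steps=[
    {"dx":0,"dy":0,"dz":-0.1,"rx":0,"ry":0,"rz":0,"hand":0},
    {"dx":0,"dy":0,"dz":-0.1,"rx":0,"ry":0,"rz":0,"hand":0},
    {"dx":0,"dy":0,"dz":-0.1,"rx":0,"ry":0,"rz":0,"hand":0},
  ],
)

```text
clock: 12.4
eef_pos: [0.4802, -0.2743, 0.0712]
tcp_rot: [-2.038, 0.347, 2.039]
wrist_force: [-0.7, 0.6, -2.3]
width: 0.125
```

```bash
python3 st.py
```

```text
t 12.4 tab in reader mm -61.73 -0.06 z 0.0712 F reader [-0.82  0.38 -2.34] M [ 0.048  0.15  -0.023] yaw/err [-0.0012  0.      0.    ] w 0.125
```

Call:
jog_arm(
  steps=[
    {"dx":0,"dy":0,"dz":-0.1,"rx":0,"ry":0,"rz":0,"hand":0},
    {"dx":0,"dy":0,"dz":-0.1,"rx":0,"ry":0,"rz":0,"hand":0},
    {"dx":0,"dy":0,"dz":-0.1,"rx":0,"ry":0,"rz":0,"hand":0},
  ],
)

```text
clock: 12.7
eef_pos: [0.4819, -0.2748, 0.0711]
tcp_rot: [-2.036, 0.346, 2.041]
wrist_force: [-6.0, 1.1, 2.6]
width: 0.132
```

```bash
python3 st.py
```

```text
t 12.7 tab in reader mm -59.98 0.0 z 0.0711 F reader [-6.07 -0.98  2.6 ] M [ 0.056  0.613 -0.004] yaw/err [-0.0011  0.0024  0.0002] w 0.132
```

Call:
jog_arm(
  steps=[
    {"dx":0,"dy":0,"dz":0,"rx":0,"ry":0,"rz":0,"hand":0},
    {"dx":0,"dy":0,"dz":0,"rx":0,"ry":0,"rz":0,"hand":0},
  ],
)

```text
clock: 12.9
eef_pos: [0.4821, -0.2749, 0.0712]
tcp_rot: [-2.037, 0.347, 2.04]
wrist_force: [-5.9, 2.1, 1.1]
width: 0.132
```

```bash
python3 st.py
```

```text
t 12.9 tab in reader mm -59.7 -0.0 z 0.0712 F reader [-6.23  0.02  1.06] M [ 0.117  0.66  -0.063] yaw/err [-0.0012  0.0015  0.0002] w 0.132
```

Call:
jog_arm(
  steps=[
    {"dx":0,"dy":0,"dz":-0.05,"rx":0,"ry":0,"rz":0,"hand":0},
    {"dx":0,"dy":0,"dz":-0.05,"rx":0,"ry":0,"rz":0,"hand":0},
    {"dx":0,"dy":0,"dz":-0.05,"rx":0,"ry":0,"rz":0,"hand":0},
    {"dx":0,"dy":0,"dz":0,"rx":0,"ry":0,"rz":0,"hand":0},
    {"dx":0,"dy":0,"dz":0,"rx":0,"ry":0,"rz":0,"hand":0},
    {"dx":0,"dy":0,"dz":0,"rx":0,"ry":0,"rz":0,"hand":0},
  ],
)

```text
clock: 13.5
eef_pos: [0.4828, -0.2751, 0.0711]
tcp_rot: [-2.035, 0.346, 2.041]
wrist_force: [-7.2, 1.8, 3.8]
width: 0.131
```

```bash
python3 st.py
```

```text
t 13.5 tab in reader mm -59.05 0.05 z 0.0711 F reader [-7.4  -0.68  3.79] M [ 0.142  0.77  -0.05 ] yaw/err [-0.0011  0.0031  0.0003] w 0.131
```

Call:
jog_arm(
  steps=[
    {"dx":0,"dy":0,"dz":-0.05,"rx":0,"ry":0,"rz":0,"hand":0},
    {"dx":0,"dy":0,"dz":-0.05,"rx":0,"ry":0,"rz":0,"hand":0},
    {"dx":0,"dy":0,"dz":-0.05,"rx":0,"ry":0,"rz":0,"hand":0},
    {"dx":0,"dy":0,"dz":0,"rx":0,"ry":0,"rz":0,"hand":0},
    {"dx":0,"dy":0,"dz":0,"rx":0,"ry":0,"rz":0,"hand":0},
    {"dx":0,"dy":0,"dz":0,"rx":0,"ry":0,"rz":0,"hand":0},
  ],
)

```text
clock: 14.1
eef_pos: [0.4833, -0.2752, 0.0712]
tcp_rot: [-2.033, 0.346, 2.043]
wrist_force: [-9.8, 1.5, 5.8]
width: 0.132
```

```bash
python3 st.py
```

```text
t 14.1 tab in reader mm -58.51 0.1 z 0.0712 F reader [-9.73 -1.76  5.78] M [ 0.097  1.059 -0.096] yaw/err [-0.001   0.0047  0.0004] w 0.132
```

Call:
jog_arm(
  steps=[
    {"dx":0,"dy":0,"dz":0.05,"rx":0,"ry":0,"rz":0,"hand":0},
    {"dx":0,"dy":0,"dz":0.05,"rx":0,"ry":0,"rz":0,"hand":0},
    {"dx":0,"dy":0,"dz":0.05,"rx":0,"ry":0,"rz":0,"hand":0},
    {"dx":0,"dy":0,"dz":0.05,"rx":0,"ry":0,"rz":0,"hand":0},
    {"dx":0,"dy":0,"dz":0,"rx":0,"ry":0,"rz":0,"hand":0},
    {"dx":0,"dy":0,"dz":0,"rx":0,"ry":0,"rz":0,"hand":0},
  ],
)

```text
clock: 14.7
eef_pos: [0.4832, -0.2753, 0.0711]
tcp_rot: [-2.037, 0.346, 2.04]
wrist_force: [-6.3, 1.4, 1.2]
width: 0.131
```

```bash
python3 st.py
```

```text
t 14.7 tab in reader mm -58.57 0.0 z 0.0711 F reader [-6.39 -0.73  1.2 ] M [ 0.138  0.634 -0.052] yaw/err [-0.0011  0.0014  0.0002] w 0.131
```

Call:
jog_arm(
  steps=[
    {"dx":0,"dy":0,"dz":0.05,"rx":0,"ry":0,"rz":0,"hand":0},
    {"dx":0,"dy":0,"dz":0.05,"rx":0,"ry":0,"rz":0,"hand":0},
    {"dx":0,"dy":0,"dz":0.05,"rx":0,"ry":0,"rz":0,"hand":0},
    {"dx":0,"dy":0,"dz":0,"rx":0,"ry":0,"rz":0,"hand":0},
    {"dx":0,"dy":0,"dz":0,"rx":0,"ry":0,"rz":0,"hand":0},
  ],
)

```text
clock: 15.2
eef_pos: [0.4827, -0.2752, 0.0712]
tcp_rot: [-2.039, 0.347, 2.038]
wrist_force: [-2.2, 0.8, -1.3]
width: 0.133
```

```bash
python3 st.py
```

```text
t 15.2 tab in reader mm -59.03 -0.07 z 0.0712 F reader [-2.33  0.06 -1.31] M [0.118 0.415 0.009] yaw/err [-0.0012 -0.0004 -0.    ] w 0.133
```

Call:
jog_arm(
  steps=[
    {"dx":0.03,"dy":0,"dz":0.05,"rx":0,"ry":0,"rz":0,"hand":0},
    {"dx":0,"dy":0,"dz":0,"rx":0,"ry":0,"rz":0,"hand":0},
    {"dx":0,"dy":0,"dz":0,"rx":0,"ry":0,"rz":0,"hand":0},
  ],
)

```text
clock: 15.5
eef_pos: [0.4824, -0.2751, 0.071]
tcp_rot: [-2.039, 0.347, 2.038]
wrist_force: [-2.1, 0.8, -1.6]
width: 0.13
```

```bash
python3 st.py
```

```text
t 15.5 tab in reader mm -59.38 -0.08 z 0.071 F reader [-2.23  0.1  -1.59] M [0.132 0.245 0.089] yaw/err [-0.0012 -0.0008 -0.0001] w 0.13
```

Call:
jog_arm(
  steps=[
    {"dx":0,"dy":0,"dz":0,"rx":0,"ry":0,"rz":0,"hand":1.6},
    {"dx":0,"dy":0,"dz":0,"rx":0,"ry":0,"rz":0,"hand":2.2},
    {"dx":0,"dy":0,"dz":0,"rx":0,"ry":0,"rz":0,"hand":3},
    {"dx":0,"dy":0,"dz":0,"rx":0,"ry":0,"rz":0,"hand":4},
    {"dx":0,"dy":0,"dz":0,"rx":0,"ry":0,"rz":0,"hand":4},
    {"dx":0,"dy":0,"dz":0,"rx":0,"ry":0,"rz":0,"hand":4},
  ],
)

```text
clock: 16.1
eef_pos: [0.4821, -0.275, 0.0709]
tcp_rot: [-2.039, 0.347, 2.038]
wrist_force: [-1.0, -1.0, 0.7]
width: 0.468
```

```bash
python3 st.py
python3 - <<'E'
from h import *
from plant import snapshot
d=snapshot("wrist");pickle.dump(d,open("pics/wrist7.pkl","wb"));w=d["pixels"][:,:,::-1]
cv2.imwrite("pics/w7.png",cv2.convertScaleAbs(cv2.resize(w,None,fx=1.56,fy=1.56,interpolation=cv2.INTER_CUBIC),alpha=1.4))
E
```

```text
t 16.1 tab in reader mm -59.74 -0.09 z 0.0709 F reader [-0.58 -1.24  0.72] M [-0.014 -0.072 -0.008] yaw/err [-0.0012 -0.0002 -0.    ] w 0.468
```

View pics/w7.png

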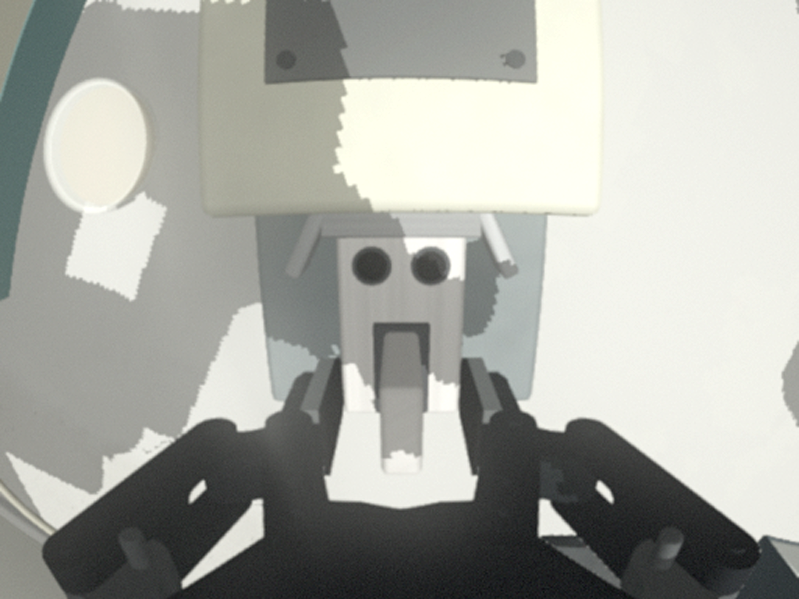

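Call:
jog_arm(
  steps=[
    {"dx":-0.5,"dy":0,"dz":0,"rx":0,"ry":0,"rz":0,"hand":4.5},
    {"dx":-1.5,"dy":0,"dz":0,"rx":0,"ry":0,"rz":0,"hand":4.5},
    {"dx":-3,"dy":0,"dz":0,"rx":0,"ry":0,"rz":0,"hand":4.5},
    {"dx":-3,"dy":0,"dz":0,"rx":0,"ry":0,"rz":0,"hand":4.5},
    {"dx":-2,"dy":0,"dz":0,"rx":0,"ry":0,"rz":0,"hand":4.5},
    {"dx":0,"dy":0,"dz":0,"rx":0,"ry":0,"rz":0,"hand":4.5},
  ],
)

```text
clock: 16.75
eef_pos: [0.484, -0.2762, 0.1745]
tcp_rot: [-2.047, 0.35, 2.033]
wrist_force: [0.4, 0.5, -0.1]
width: 0.526
```

```bash
python3 st.py
python3 - <<'E'
from h import *
from plant import snapshot
for n in ("wrist","scene","side"):
    d=snapshot(n);pickle.dump(d,open(f"pics/{n}8.pkl","wb"));w=d["pixels"][:,:,::-1]
    cv2.imwrite(f"pics/{n}8.png",cv2.convertScaleAbs(cv2.resize(w,None,fx=1.56,fy=1.56,interpolation=cv2.INTER_CUBIC),alpha=1.4))
E
```

```text
t 16.75 tab in reader mm -57.54 -0.65 z 0.1745 F reader [ 0.22  0.57 -0.08] M [-0.055 -0.044 -0.004] yaw/err [-0.0012 -0.0071 -0.0018] w 0.526
```

View pics/wrist8.png

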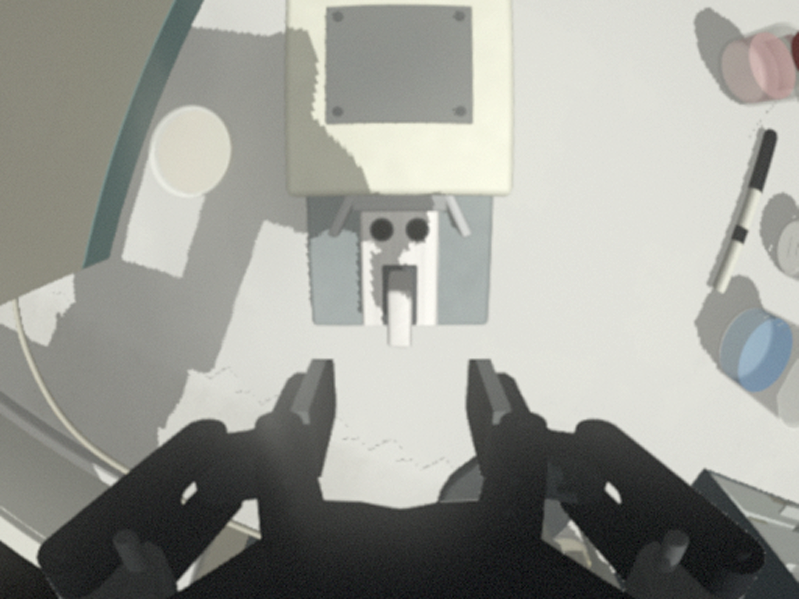

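View pics/scene8.png

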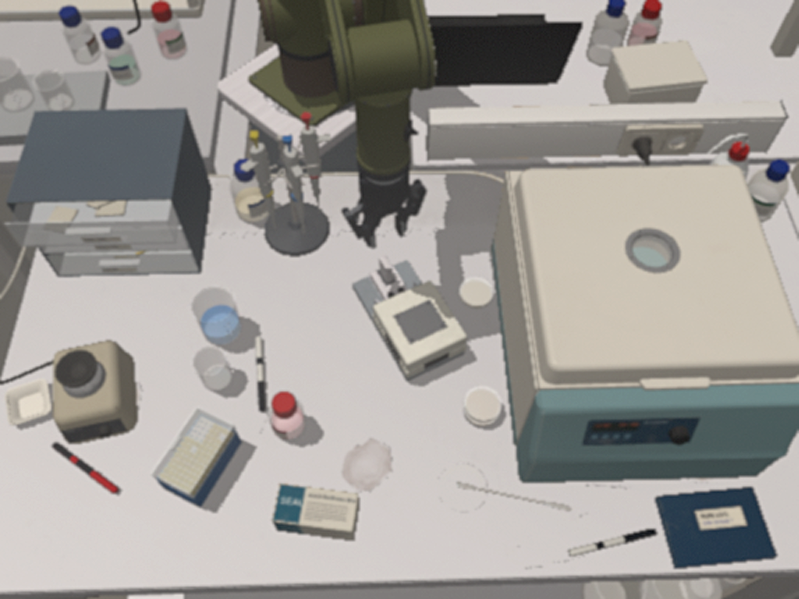

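View pics/side8.png

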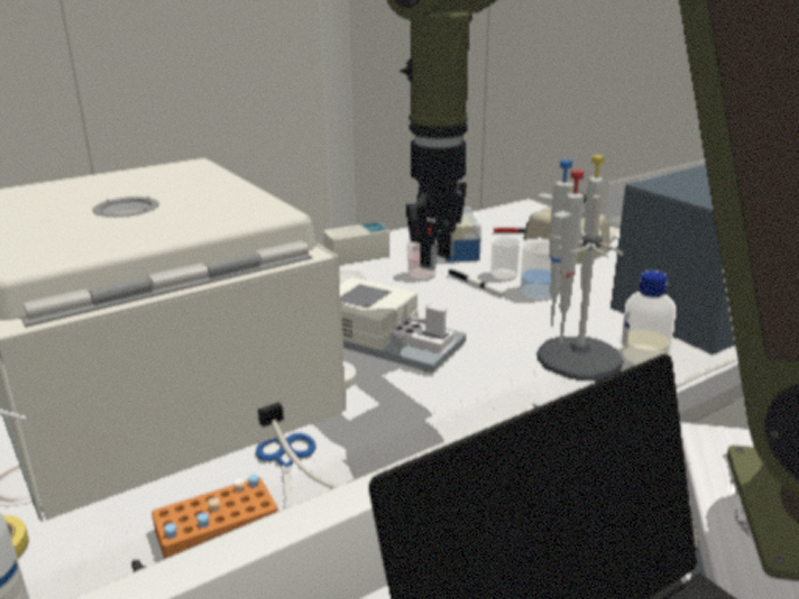

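```bash
python3 - <<'E'
from h import *
w=pickle.load(open("pics/wrist8.pkl","rb"))
P=place([.5385,-.2946,-.336],np.array([(-80-0,22,36),(-80,-22,36),(-82,22,36),(-85,56,20),(-85,-56,20)])/1e3)
print((projf(w,P)+.2)*1.56)
E
python3 -c "
from plant import job_done;print(job_done())"
```

```text
[[361.96075706 326.35122339]
 [436.45595442 326.23989186]
 [362.05589586 329.51908966]
 [310.82872959 324.81160876]
 [487.71601343 324.54594425]]
the job is handed in; nothing more can be done
None
```

The carrier is in the reader's bay, resting against the rubber buffer, and the job is handed in. It took about 17 s of the 72 s allowed.

- **Insertion:** I gripped the carrier by its tab, lifted it over to the deck and slid it in nose first. Contact came with the nose about 50 mm into the bay.
- **Push:** I pressed to about 9.7 N at the wrist, friction included, and held it briefly. The force rose about 2 N per mm at first, which matches the buffer, though noisily (about 4 N per mm on the last half-millimetre). I then eased back to about 2 N before letting go.
- **After release:** The carrier did not visibly move when the fingers opened. In the last wrist picture its tail edge lies within about 1 mm of where it would sit at the release position, about 2 mm past first contact. The gripper ended about 10 cm above it, with forces near zero.
- **Bystanders:** The dish, marker and bottle look unmoved in the last pictures; I compared them by eye only.

No check failed. The vision fits were off by about 1–3 pixels (1 to 2 mm), and I corrected the carrier's sideways position by about 1 mm before lowering it onto the deck.

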